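# Load the foam trimmer and shut its guard

## Task

Slide the amber guard door of the foam trimmer fully open, then slide the white foam block along the bed, through the doorway and under the blue beam, without lifting it off the bed, until its trailing end (the end still nearest the doorway) is level with the red line on the bed. Then slide the guard door fully shut, and leave the rock casting, the paint pot and the sanding block where they are.

Things in the scene. Friction and masses are not known exactly. Their poses are not given: they have to be found in the camera images.
- trimmer: Bench foam trimmer, fixed on the table; place and yaw vary. Origin on the table top below the middle of the doorway; own -y is the feed direction (into the machine), +x the way the door opens, z up. Dark grey bed, top at z = 12 mm, x = -75 to 75, y = -190 to 260 mm; a side arm at y = -30 to 30 carries the door track out to x = 200 mm.
- infeed (a point): Middle of the infeed bed top: trimmer x = 0, y = 160, z = 12 mm. Aluminium fences at both sides, 118 mm apart inside and only 14 mm high above the bed (y = 65 to 250); from y = 66 to 12 they narrow as a funnel to 72 mm, and stay 72 mm apart behind the doorway (y = -15 to -180).
- doorway (a point): Middle of the doorway's sill: trimmer x = 0, y = 0, z = 12 mm. Opening 130 mm wide (x = -65 to 65), open at the top; jambs reach z = 72 mm. Behind it clear side windows at x = -69 and 69, top at z = 73 mm.
- beam (a point): Top centre of the fixed blue beam that bridges the feed: trimmer x = 0, y = -122, z = 92 mm; 34 mm thick along y, underside at z = 70 mm; small black knobs at its ends reach z = 100 mm. The foam passes under it.
- stop_line (a point): Middle of the red line (4 mm wide, 72 mm long, lying across the feed) painted on the bed top, at x = 0, y = -35, z = 12 mm of the trimmer. The foam block's trailing end must come level with it; there is no stop to push against.
- guard_door (a joint): Slide of the amber guard door, m: 0 = fully shut across the doorway, 0.12 = fully open against its stop (door moved along the trimmer's +x). It may start a little ajar. It needs about 2 N to move and stays where it is left. The panel is 130 mm wide, 8 mm thick, top edge at z = 72 mm.
- door_handle (a point): Centre of the orange handle block standing on the door's top edge; it moves with the door. 14 mm along the slide (trimmer x), 26 mm across it (trimmer y), 28 mm high, z = 72 to 100 mm; free on all sides, so it can be pushed sideways from either side or pinched from above. At door 0 it lies at x = 40, y = 0 of the trimmer.
- foam_centre (a point): Centre of the loose white foam block, 60 mm wide (own x), 139 mm long (own y), 46 mm high, about 60 g. It starts lying on the infeed bed between the wide fences, long axis roughly along the feed, a little crooked and off-centre. Its own +y end is the trailing end, 69 mm from the centre.
- rock: Bystander: black-and-white plaster rock casting, 54x80x36 mm, loose; origin under its centre.
- red_pot: Bystander: small white paint pot with a red-brown lid, 61x50x55 mm, loose; origin under its centre.
- sander: Bystander: brown sanding block, 56x101x26 mm, loose; origin under its centre.

How it is judged:
On the way, in this order (a step that is already met when the one before it is completed fails the run):
1. the guard door is slid open (at least 105 mm of its 120 mm) while the foam block is still outside (value of joint guard_door above 0.105 m and y of foam_centre in the frame of trimmer above 0.06 m), for 0.1 s.
2. with the door open, the foam block lies still between the inner fences, its trailing end within 7 mm of the red line (value of joint guard_door above 0.09 m and y of foam_centre in the frame of stop_line between -0.0765 and -0.0625 m and angle between the y axis of foam_centre and the y axis of trimmer, either way round below 0.15 rad and linear speed of foam_block below 0.01 m/s), for 0.2 s.
3. the guard door is slid fully shut (value of joint guard_door below 0.004 m), for 0.2 s.
At the end, for the whole second after the job is handed in: The guard door is shut to within 4 mm; the foam block lies flat and at rest on the bed between the inner fences, under the beam, its trailing end within 7 mm of the middle of the red line (value of joint guard_door below 0.004 m and y of foam_centre in the frame of stop_line between -0.0765 and -0.0625 m and x of foam_centre in the frame of stop_line between -0.012 and 0.012 m and z of foam_centre in the frame of stop_line below 0.028 m and angle between the y axis of foam_centre and the y axis of trimmer, either way round below 0.15 rad and linear speed of foam_block below 0.01 m/s); the robot touches nothing.
It fails at once if the foam block is lifted more than 20 mm off the bed (z of foam_centre in the frame of stop_line above 0.043 m).
It fails at once if the rock casting is moved more than 20 mm (distance of rock from where it was at the start of the episode above 0.02 m).
It fails at once if the paint pot is moved more than 20 mm (distance of red_pot from where it was at the start of the episode above 0.02 m).
It fails at once if the sanding block is moved more than 20 mm (distance of sander from where it was at the start of the episode above 0.02 m).
It also fails if it takes over 64 s, if anything falls off the work surface, if the arm or the gripper's body presses on something with over 40 N, if the wrist force passes 120 N, or if a joint passes its speed limit or range.

## Robot

A 6-joint arm with a two-finger parallel gripper is mounted at the origin on a cart in front of the work surface, level with it; the furniture and walls round the work are solid. World frame = base frame: x ahead of the robot, y to its left, z up, the work surface at z = 0. Lengths are in m, angles in rad, forces in N, time in s.
With the tool pointing down it reaches from about 0.2 to 0.875 m from the base axis. Payload 3.4 kg.
Tool frame: the origin (TCP) lies between the finger pads; the fingertips stand 25 mm ahead of it and the grasp point (between the pads) lies 6 mm ahead of it (r.nose_length is the z of the fingertips in the tool frame, in m); z points along the fingers, x is the direction in which the jaws open and shut, and the axes are right-handed (so a half turn about z gives the same grasp; the last joint's range is limited). The gripper opens to 94 mm and grips with 3 to 60 N. Pads are 16 mm wide; open, the fingers measure 119 mm over their backs; the gripper's body (75 mm by 177 mm) begins 78 mm behind the grasp point.
Start: joints at [1.145, 0.276, 1.505, -0, 1.361, -0.121], TCP at [0.173, 0.549, 0.23] pointing down, gripper open.
Joint ranges: [-2.89, 2.89], [-0.75, 2.08], [0.22, 2.7], [-1.18, 4.32], [0.11, 2.71], [-2.7, 2.7]. Speed limits (rad/s): [2.57, 2.57, 3.14, 3.14, 3.14, 3.14].

## Interface

Orientations are given as a unit quaternion [w, x, y, z].
In Python, from plant import r, gripper_to, inverse_kinematics, vision, models, telemetry gives the robot as it stands. Calls block until the motion is done:
- r.move_to(position, orientation): joint-space move of the TCP to a pose.
- r.move_l(position, rot=None, vel=0.15, guard=None): straight line of the TCP; rot=None keeps the orientation; vel is the mean speed in m/s. With guard (N) it stops when the force on the tool has changed by that much, and returns True; else False.
- r.movej(angles): joint-space move.
- gripper_to(opening, f_grip=None): finger opening in m; f_grip is the grip in N (None keeps the last); returns when the fingers have stopped.
- r.hold(seconds).
- inverse_kinematics(position, orientation): joint angles nearest the present ones, or None.
- vision.snapshot(name): name is "scene" or "top"; returns the picture (384x512x3 uint8, red, green, blue); there is no depth.
- vision.get_calibration(name): a dict with "fx", "fy", "cx", "cy" (pixels), "position" and "orientation" of the camera in the world. Camera axes: x right, y down, z forward; pixel columns grow to the right and rows downward; lengths in m; the calibration is good to about 2 mm. A picture is of the moment at which its call begins. get_calibration takes no time and is no camera call.
A pose or a line that the arm cannot do raises r.PlanningError and nothing moves.
- r.sign_off(): hands the job in, once; it reports no verdict.
Trained networks look in the newest picture that a camera, given by its name, has taken for a name from the list of things; names that differ only in an ending like _2 or _b are one class to them, and where a whole thing is asked for, a point or a joint stands for the part that bears it (a point fixed in the world has none). Each returns a list of dicts, best first, with "score" (0 to 1); they miss things now and then, are a little off and sometimes report something else, mostly with a low value. They report only what shows in the picture. A call takes as long as a camera call.
- models.boxes_of(thing, camera): "at" ([x, y, z] in m, in world coordinates, good to about 4 mm: the middle of the surface that is visible of it).
- models.regions_of(thing, camera): "pixels" (384x512 bool, what is visible of it).
- models.mark_of(thing, camera): "at" ([x, y, z] in m, in world coordinates, good to about 4 mm: a listed point, or the origin of a listed thing).
Readings, each from a call of its own:
- telemetry.current_t(): time.
- telemetry.current_joints(): joint angles.
- telemetry.current_dq(): joint speeds.
- telemetry.current_joint_efforts(): joint torques, N m.
- telemetry.current_ee_pos(): TCP position.
- telemetry.current_tool_rot(): TCP orientation.
- telemetry.current_wrist_force(): force on the tool from outside, world axes, zero at the start.
- telemetry.current_torque(): the same for the moment, N m.
- telemetry.current_opening(): finger opening in m.
Only numpy, scipy, OpenCV 4.12 (cv2) and the standard library are available. Lean on these libraries where they do the work, as an engineer would, in place of code of your own. Each camera call takes 0.05 s, during which the arm holds its last target.

## Working session

There is one attempt and no reset: what is moved stays moved. The work goes in short steps, each a Python script; the robot and the scene stay as the last script left them, time stands still between calls to the robot, and variables do not carry over. Pictures are saved under pics/ and viewed, and the job is handed in when it is done.

```bash
ls; mkdir -p pics; python3 - <<'E'
from plant import r, gripper_to, inverse_kinematics, vision, models, telemetry
import cv2, numpy as np
for c in ["scene","top"]:
    im=vision.snapshot(c); cv2.imwrite(f"pics/{c}0.png",im[:,:,::-1])
    k=vision.get_calibration(c); print(c,k)
for c in ["scene","top"]:
    for n in ["infeed","doorway","beam","stop_line","door_handle","foam_centre","trimmer","rock","red_pot","sander"]:
        print(c,n,[(np.round(d["at"],4).tolist(),round(d["score"],2)) for d in models.mark_of(n,c)[:2]])
print(telemetry.current_t())
E
```

```text
pics
scene {'fx': 361.27710847485076, 'fy': 361.27710847485076, 'cx': 255.63467127957773, 'cy': 190.0091315987131, 'position': array([ 0.05668437, -0.51630873,  0.75297631]), 'orientation': array([-0.39631997,  0.83787612, -0.34273587,  0.15305626])}
top {'fx': 351.9172779735603, 'fy': 351.9172779735603, 'cx': 253.35959744592958, 'cy': 196.3505122535963, 'position': array([0.45120891, 0.0369887 , 0.95512471]), 'orientation': array([ 0.06650594, -0.69613018,  0.71333747, -0.0461453 ])}
scene infeed [([0.4327, 0.2177, 0.0114], 0.78)]
scene doorway [([0.4377, 0.0538, 0.0133], 0.68)]
scene beam [([0.4485, -0.0689, 0.0944], 0.94), ([0.7002, 0.1717, 0.0018], 0.68)]
scene stop_line [([0.441, 0.018, 0.0135], 0.91)]
scene door_handle [([0.5036, 0.0596, 0.0865], 0.82)]
scene foam_centre [([0.4403, 0.224, 0.0338], 0.61)]
scene trimmer [([0.4404, 0.0536, 0.0031], 0.7)]
scene rock [([0.6977, 0.1769, 0.0051], 0.77), ([0.4404, 0.0509, 0.0046], 0.53)]
scene red_pot [([0.6437, -0.206, -0.0022], 0.83)]
scene sander [([0.703, 0.3113, 0.0015], 0.81)]
top infeed [([0.4281, 0.2192, 0.0137], 0.66), ([0.4463, -0.0678, 0.0938], 0.22)]
top doorway [([0.4363, 0.0498, 0.0107], 0.9)]
top beam [([0.447, -0.0705, 0.0929], 0.78)]
top stop_line [([0.4434, 0.0224, 0.0124], 0.87)]
top door_handle [([0.5083, 0.0599, 0.0869], 0.5)]
top foam_centre [([0.4402, 0.2305, 0.0286], 0.56)]
top trimmer [([0.4377, 0.0526, -0.0013], 0.94)]
top rock [([0.7038, 0.1774, 0.0004], 0.81), ([0.44, 0.2313, 0.0293], 0.36)]
top red_pot [([0.6414, -0.2016, -0.001], 0.61)]
top sander [([0.6986, 0.3143, 0.0029], 0.61)]
1.1
```

View pics/scene0.png

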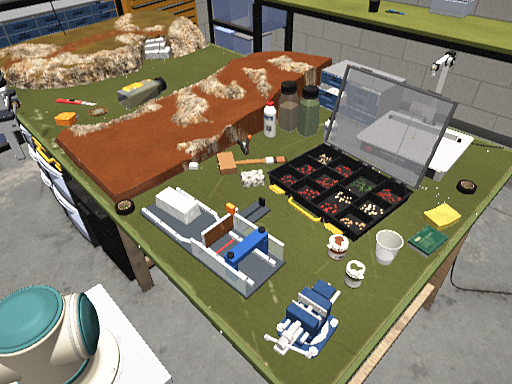

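View pics/top0.png

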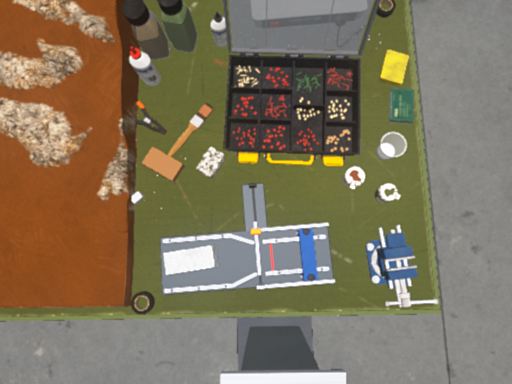

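The trimmer runs nearly along world y: in the top view the infeed is around px (190,260), the red line around (272,258), the beam around (308,254) and the handle at (256,231), slightly ajar. Next I'll fit the trimmer pose and check it with an overlay.

```bash
cat > h.py <<'E'
from plant import r, gripper_to, inverse_kinematics, vision, models, telemetry
import cv2, numpy as np, os
from scipy.spatial.transform import Rotation as R
def proj(c,P):
    k=vision.get_calibration(c); w,x,y,z=k["orientation"]
    q=R.from_quat([x,y,z,w]).inv().apply(np.atleast_2d(P)-k["position"])
    return np.c_[k["fx"]*q[:,0]/q[:,2]+k["cx"],k["fy"]*q[:,1]/q[:,2]+k["cy"]]
def ray(c,uv,z):
    k=vision.get_calibration(c); w,x,y,zz=k["orientation"]
    uv=np.atleast_2d(uv)
    d=np.c_[(uv[:,0]-k["cx"])/k["fx"],(uv[:,1]-k["cy"])/k["fy"],np.ones(len(uv))]
    d=R.from_quat([x,y,zz,w]).apply(d); p=k["position"]
    return p+d*((z-p[2])/d[:,2])[:,None]
if os.path.exists("pose.npy"):
    tx,ty,yaw=np.load("pose.npy")
def W(x,y,z,p=None):
    a,b,t=p if p is not None else (tx,ty,yaw)
    return np.array([a+np.cos(t)*x-np.sin(t)*y,b+np.sin(t)*x+np.cos(t)*y,z])
def T(P,p=None):
    a,b,t=p if p is not None else (tx,ty,yaw)
    dx,dy=P[0]-a,P[1]-b
    return np.array([np.cos(t)*dx+np.sin(t)*dy,-np.sin(t)*dx+np.cos(t)*dy,P[2]])
def quat(psi): # tool down, tool x at angle psi in world
    m=np.array([[np.cos(psi),np.sin(psi),0],[np.sin(psi),-np.cos(psi),0],[0,0,-1]])
    x,y,z,w=R.from_matrix(m).as_quat(); return np.array([w,x,y,z])
def crop(c,im,f,u0,u1,v0,v1,s,lines=[]):
    o=cv2.resize(im[v0:v1,u0:u1,::-1],None,fx=s,fy=s,interpolation=cv2.INTER_CUBIC)
    for P,col in lines:
        q=np.round((proj(c,P)-[u0,v0]+.5)*s).astype(int)
        cv2.polylines(o,[q.reshape(-1,1,2)],False,col,1)
    cv2.imwrite(f,o)
E
python3 - <<'E'
from h import *
from scipy.optimize import least_squares
obs={ (0,160):[(.4327,.2177),(.4281,.2192)],(0,0):[(.4377,.0538),(.4363,.0498),(.4404,.0536),(.4377,.0526)],
(0,-122):[(.4485,-.0689),(.447,-.0705)],(0,-35):[(.441,.018),(.4434,.0224)]}
f=lambda p:np.concatenate([W(k[0]/1e3,k[1]/1e3,0,p)[:2]-o for k,v in obs.items() for o in v])
s=least_squares(f,[.44,.05,.06]); p=s.x; np.save("pose.npy",p); print(p,np.round(s.fun*1e3,1))
import h; h.tx,h.ty,h.yaw=p
W_=lambda x,y,z:W(x/1e3,y/1e3,z/1e3,p)
print("handle",T((.506,.0598,.087),p),"foam",T((.4402,.2272,.03),p))
G=(0,255,0)
def L(*a): return np.array([W_(*q) for q in a])
lines=[(L((-75,-190,12),(75,-190,12),(75,260,12),(-75,260,12),(-75,-190,12)),G),
(L((-36,-35,12),(36,-35,12)),(255,255,0)),(L((-36,-105,92),(36,-105,92),(36,-139,92),(-36,-139,92)),(255,0,255)),
(L((-59,65,26),(-59,250,26)),(0,255,255)),(L((59,65,26),(59,250,26)),(0,255,255)),
(L((-36,-15,26),(-36,-180,26)),(0,255,255)),(L((36,-15,26),(36,-180,26)),(0,255,255))]
im=vision.snapshot("top"); crop("top",im,"pics/o1.png",150,345,180,310,4,lines)
im=vision.snapshot("scene"); crop("scene",im,"pics/o2.png",130,290,180,300,4,lines)
im=vision.snapshot("top"); crop("top",im,"pics/o3.png",150,345,180,310,4)
for c in ["top","scene"]:
    m=models.regions_of("foam_centre",c)[0]["pixels"]; np.save(f"m_{c}.npy",m); print(m.sum(), cv2.minAreaRect(np.argwhere(m)[:,::-1].astype(np.float32)))
E
```

```text
[0.43931595 0.05417108 0.05995847] [-3.  -3.8  1.6 -5.3  1.6  0.4  3.   4.4 -1.1  0.6  1.6  1.6 -1.9  1.3
 -0.4  2.9  0.4  1.2 -2.  -3.2]
handle [0.06690152 0.00162293 0.087     ] foam [0.01125079 0.17266502 0.03      ]
1236 ((191.03485107421875, 259.9504699707031), (23.645082473754883, 54.914852142333984), 80.13418579101562)
981 ((177.6123809814453, 205.3202362060547), (46.533912658691406, 24.697954177856445), 32.0053825378418)
```

View pics/o1.png

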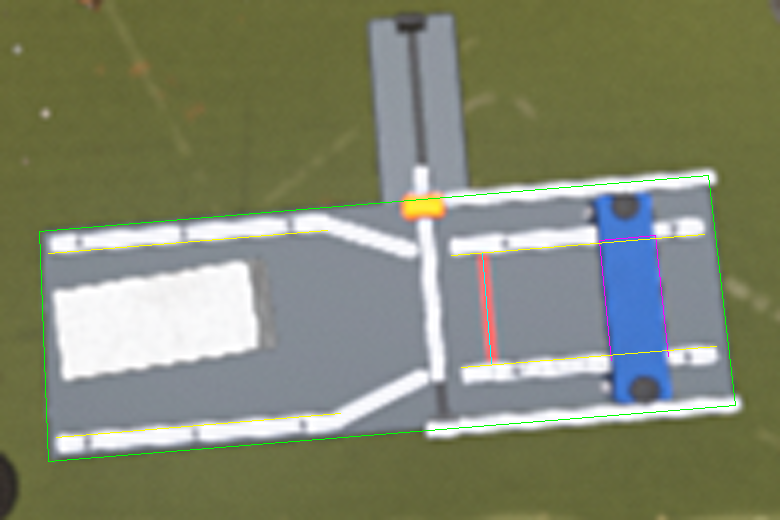

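View pics/o2.png

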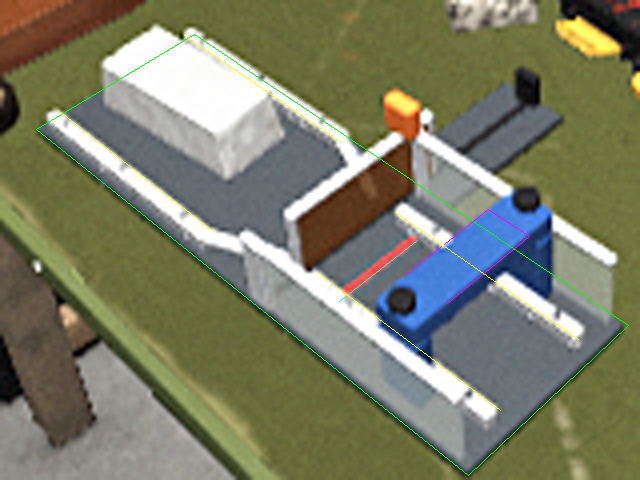

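View pics/o3.png

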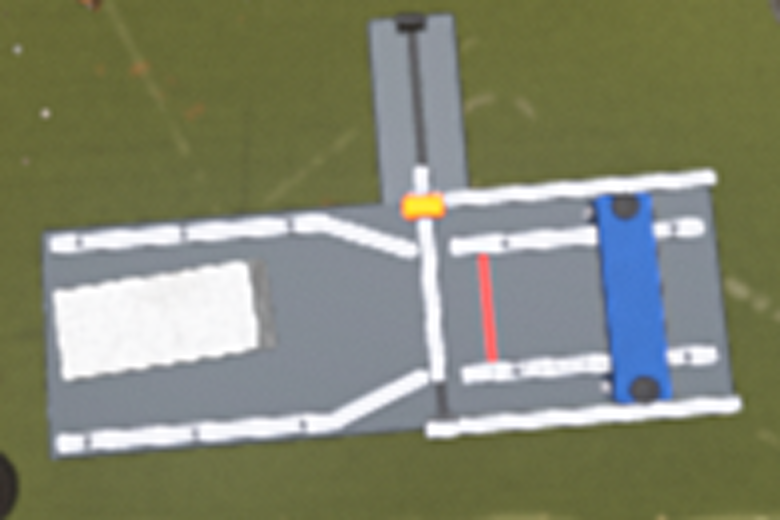

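The overlay fits to about 2 mm, and the red line coincides. The foam top face has its corners at about crop px (53,292), (247,262), (260,348) and (64,380). The door is about 27 mm ajar. I'll compute the foam pose, then open the door by pushing the handle.

```bash
python3 - <<'E'
from h import *
c=np.array([(53,292),(247,262),(260,348),(64,380)])/4+[150,180]-.5
P=[T(p) for p in ray("top",c,.058)]
print(np.round(P,4), "centre",np.mean(P,0))
print("ang",np.arctan2(-(P[0]-P[1])[0],(P[0]-P[1])[1]),np.arctan2(-(P[3]-P[2])[0],(P[3]-P[2])[1]))
h=ray("top",np.array([[424,205]])/4+[150,180]-.5,.1)[0]; print("handle",T(h))
for pos,ps in [(W(0.0,0,.2),yaw),(W(.165,0,.11),yaw),(W(0,.2,.06),yaw),(W(0,-.06,.06),yaw)]:
  for s in (0,np.pi):
    print(np.round(pos,3),s,inverse_kinematics(pos,quat(ps+s)))
E
```

```text
[[ 0.0328  0.2388  0.058 ]
 [ 0.0414  0.1144  0.058 ]
 [-0.0127  0.1096  0.058 ]
 [-0.0224  0.2341  0.058 ]] centre [0.00978809 0.17423596 0.058     ]
ang 0.06927406270659243 0.07791655776505772
handle [ 0.06525761 -0.00124179  0.1       ]
[0.439 0.054 0.2  ] 0 [-3.47464977e-02  9.66491104e-02  1.81641063e+00 -4.44089210e-16
  1.22853292e+00 -9.47049661e-02]
[0.439 0.054 0.2  ] 3.141592653589793 None
[0.604 0.064 0.11 ] 0 [-8.84785782e-03  4.10644172e-01  1.61373585e+00 -4.44089210e-16
  1.11721263e+00 -6.88063262e-02]
[0.604 0.064 0.11 ] 3.141592653589793 None
[0.427 0.254 0.06 ] 0 [ 3.95867003e-01  3.22342019e-01  1.91808851e+00 -4.44089210e-16
  9.01162120e-01  3.35908535e-01]
[0.427 0.254 0.06 ] 3.141592653589793 None
[ 0.443 -0.006  0.06 ] 0 [-1.70241967e-01  2.54050344e-01  2.02910970e+00 -4.44089210e-16
  8.58432613e-01 -2.30200436e-01]
[ 0.443 -0.006  0.06 ] 3.141592653589793 None
```

```bash
python3 - <<'E'
from h import *
gripper_to(0.0,20)
print("open",telemetry.current_opening())
r.move_to(W(.022,0,.2),quat(yaw))
r.move_l(W(.022,0,.107),vel=.15)
print(r.move_l(W(.150,0,.107),vel=.06,guard=8))
p=telemetry.current_ee_pos(); print(T(p),telemetry.current_wrist_force(),telemetry.current_t())
im=vision.snapshot("scene"); crop("scene",im,"pics/d1.png",130,290,160,300,4)
im=vision.snapshot("top"); crop("top",im,"pics/d2.png",150,345,150,310,4)
for c in ["top","scene"]:
  for d in models.mark_of("door_handle",c)[:2]: print(T(d["at"]),d["score"])
E
```

```text
open 0.0002378770322453444
True
[ 1.40903142e-01 -1.73736590e-05  1.06206721e-01] [ 0.09155529 -0.27095669 -0.0993929 ] 7.3917
[0.16078668 0.00189758 0.0865    ] 0.82
```

View pics/d1.png

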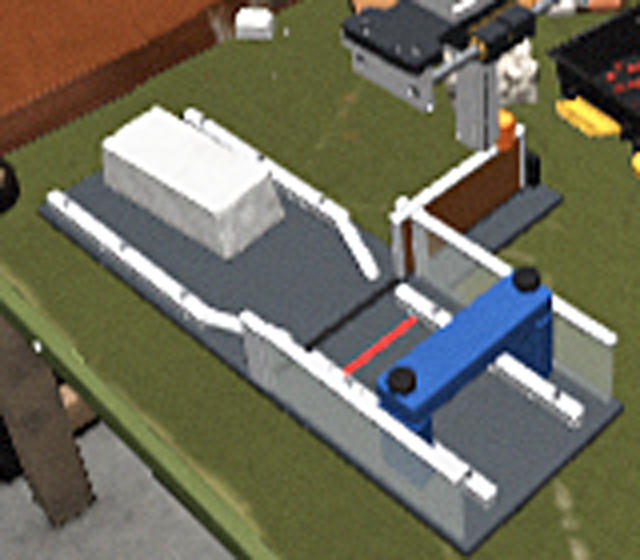

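View pics/d2.png

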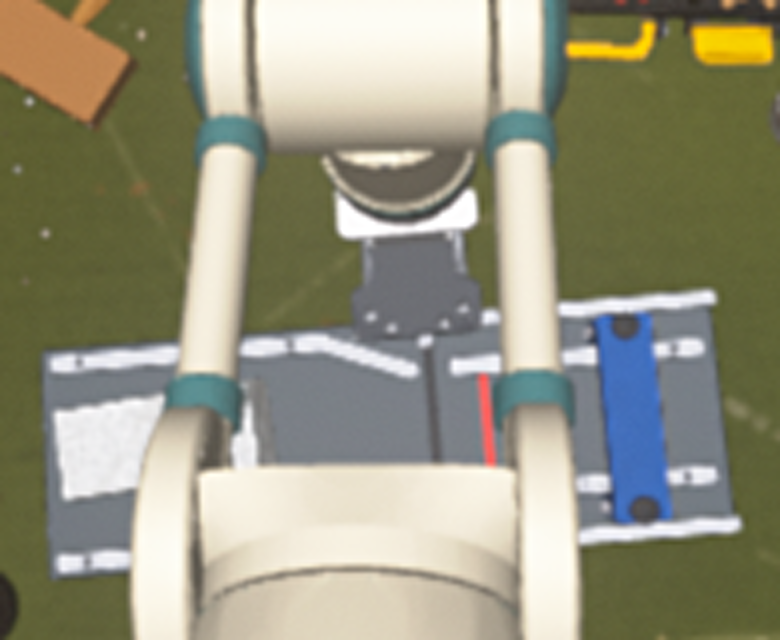

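The door is fully open: the handle reads x≈0.160 and the panel is clear of the doorway. Next I'll pinch the foam lightly, straighten and centre it, and slide it partway.

```bash
python3 - <<'E'
from h import *
r.move_l(W(.13,0,.107),vel=.1)
r.move_l(W(.13,0,.16),vel=.2)
gripper_to(.094,8)
a=.073
r.move_to(W(.008,.196,.12),quat(yaw+a))
im=vision.snapshot("scene"); crop("scene",im,"pics/f0.png",110,290,130,280,4)
print(r.move_l(W(.008,.196,.056),vel=.1,guard=8))
gripper_to(.03,8)
print("w",telemetry.current_opening(),telemetry.current_wrist_force(),telemetry.current_t())
im=vision.snapshot("scene"); crop("scene",im,"pics/f1.png",110,290,130,280,4)
E
```

```text
False
w 0.05734760301818191 [-1.210363   -0.34303442  2.24937032] 12.1417
```

View pics/f0.png

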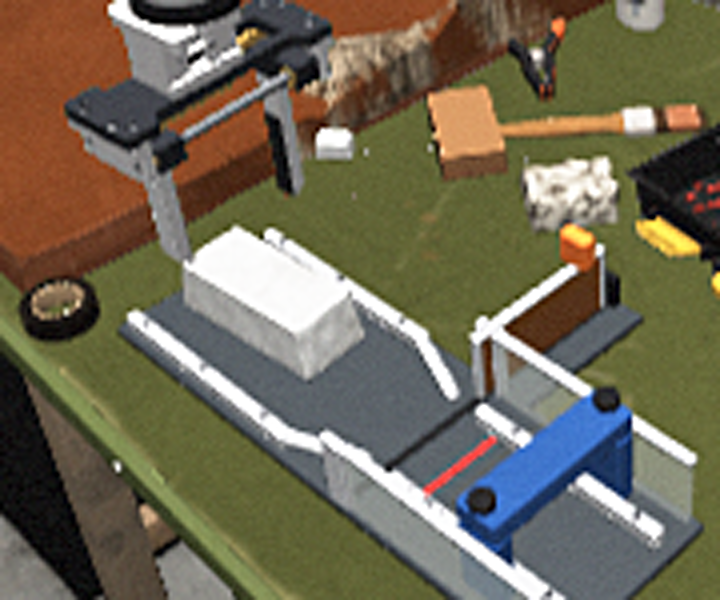

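View pics/f1.png

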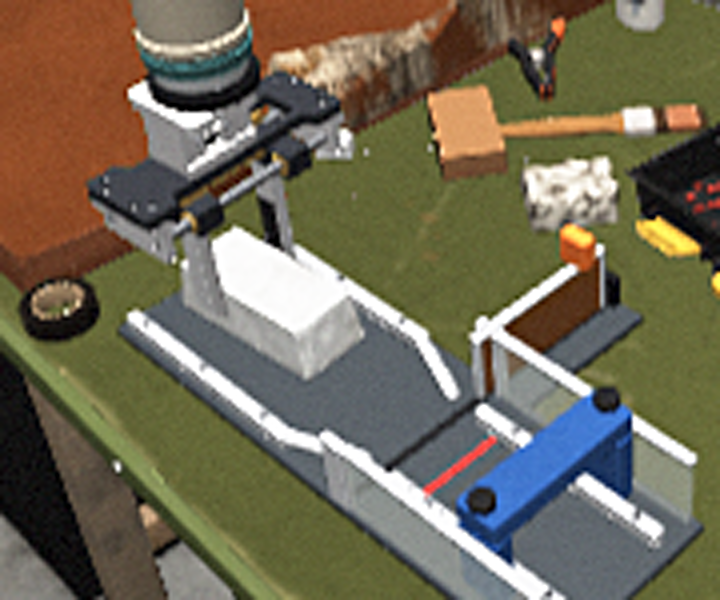

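The pinch is firm at 57 mm and the block lies flat on the bed. I'll straighten it, centre it and slide it to about 20 mm short of the line.

```bash
python3 - <<'E'
from h import *
r.move_l(W(0,.190,.056),rot=quat(yaw),vel=.06)
print(r.move_l(W(0,-.055,.056),vel=.08,guard=10))
print(T(telemetry.current_ee_pos()),"w",telemetry.current_opening(),telemetry.current_wrist_force(),telemetry.current_t())
im=vision.snapshot("scene"); crop("scene",im,"pics/g0.png",130,290,160,300,5)
for d in models.mark_of("foam_centre","scene")[:2]: print(T(d["at"]),d["score"])
im=vision.snapshot("top"); crop("top",im,"pics/g1.png",150,345,180,310,4)
for d in models.mark_of("foam_centre","top")[:2]: print(T(d["at"]),d["score"])
E
```

```text
False
[-0.00089137 -0.05536578  0.05607944] w 0.057124273347503064 [-0.7389295   4.18464951  6.89927625] 15.7167
[-0.00119239 -0.0763368   0.0329    ] 0.59
```

View pics/g0.png

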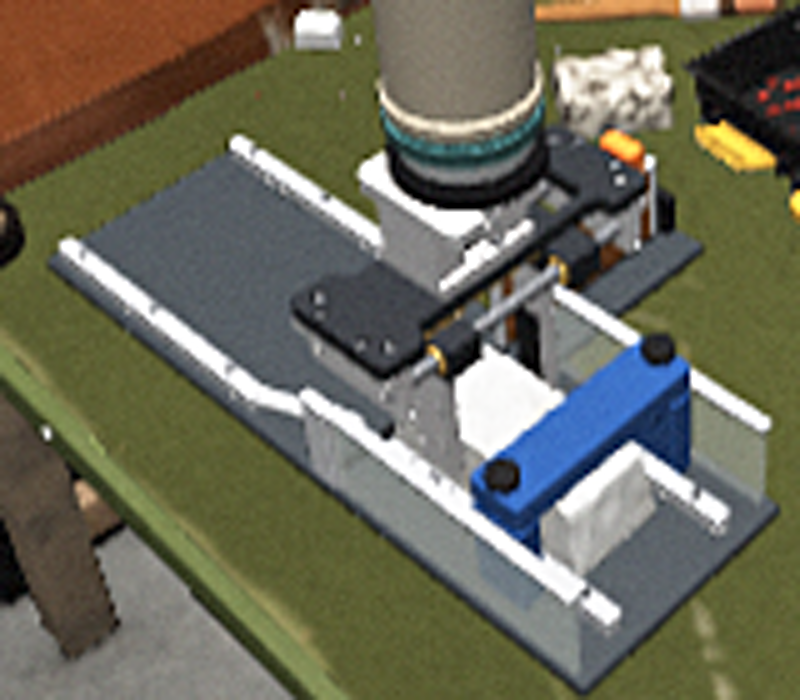

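View pics/g1.png

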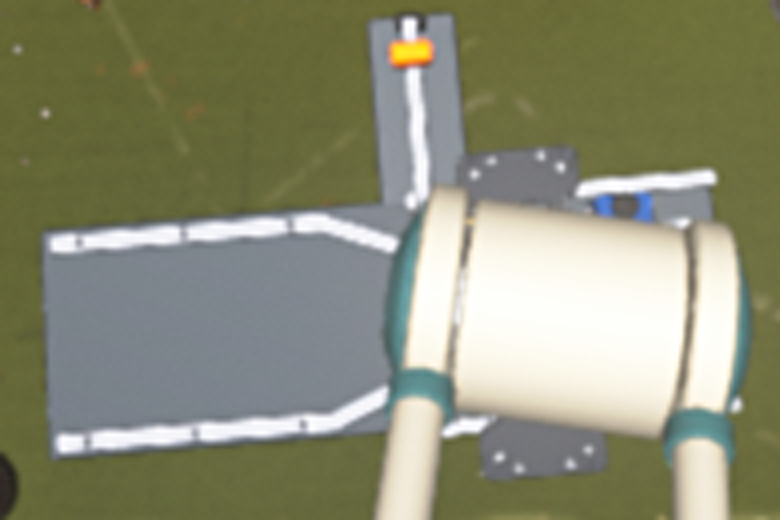

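The block is straight and under the beam, at an estimated y between -0.076 and -0.083 against a target of -0.104. I'll slide it 17 mm more, release, back off and measure with a clear view.

```bash
python3 - <<'E'
from h import *
print(r.move_l(W(0,-.072,.056),vel=.05,guard=10))
gripper_to(.072,8)
r.move_l(W(0,-.072,.14),vel=.15)
r.move_l(W(0,.16,.16),vel=.3)
print(telemetry.current_t())
G=(0,255,0)
im=vision.snapshot("scene"); crop("scene",im,"pics/k0.png",170,290,200,300,6)
for d in models.mark_of("foam_centre","scene")[:2]: print(T(d["at"]),d["score"])
im=vision.snapshot("top"); crop("top",im,"pics/k1.png",240,345,210,290,7)
for d in models.mark_of("foam_centre","top")[:2]: print(T(d["at"]),d["score"])
E
```

```text
False
18.5083
[-0.00483242 -0.09525267  0.0339    ] 0.73
```

View pics/k0.png

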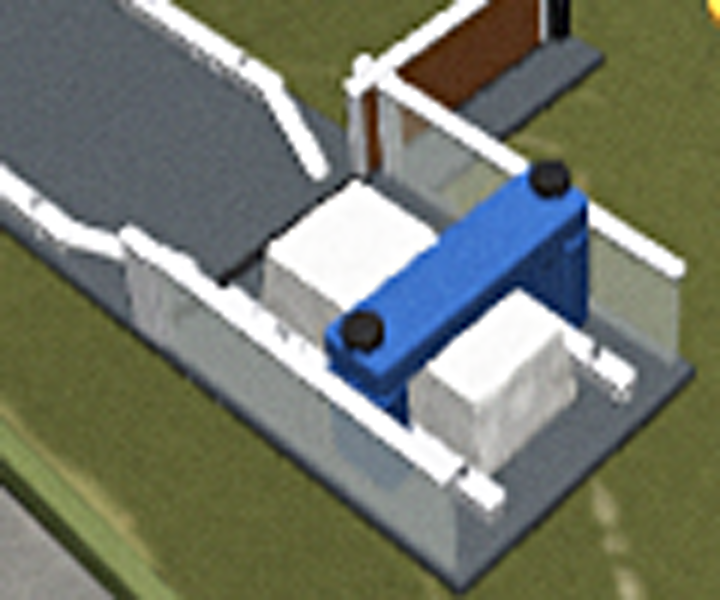

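View pics/k1.png

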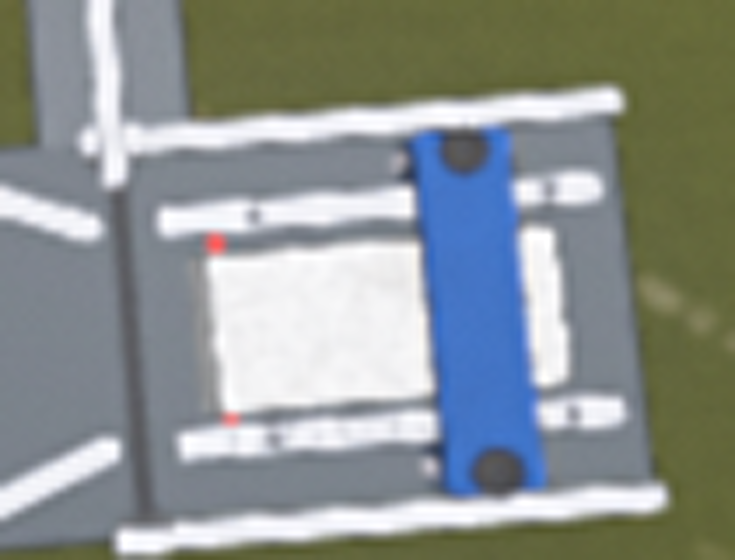

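The top view shows the trailing bottom edge at crop x≈195–210, about 2 px (5 mm) short of the red line ends at (215,243) and (231,418). I'll quantify that.

```bash
python3 - <<'E'
from h import *
f=lambda L,z:np.round([T(p) for p in ray("top",np.array(L)/7+[240,210]-.5,z)],4)[:,:2].tolist()
print("top trail",f([(208,252),(222,412)],.058)); print("top front",f([(555,228),(568,383)],.058))
print("bot trail",f([(195,257),(210,412)],.012)); print("red",f([(215,243),(231,418)],.012))
im=vision.snapshot("top")
g=im.astype(int)[235:275,262:282]
for v in (246,252,258,264): print(v,[int(x) for x in im[v,262:278].mean(1)])
print([ (u,v) for v in range(236,276) for u in range(262,284) if im[v,u,0]>im[v,u,1]+50])
E
```

```text
top trail [[0.0281, -0.0318], [-0.0287, -0.0318]]
top front [[0.0263, -0.1568], [-0.0285, -0.1553]]
bot trail [[0.0275, -0.0275], [-0.0303, -0.028]]
red [[0.0321, -0.0355], [-0.0332, -0.0357]]
246 [134, 134, 134, 133, 132, 128, 130, 149, 186, 190, 179, 178, 184, 184, 194, 210]
252 [134, 134, 135, 134, 135, 139, 147, 165, 217, 242, 245, 246, 243, 240, 239, 239]
258 [134, 134, 132, 133, 132, 137, 144, 155, 201, 249, 243, 239, 240, 243, 243, 242]
264 [134, 133, 132, 132, 133, 132, 136, 143, 154, 200, 246, 245, 241, 243, 243, 244]
[(282, 238), (283, 238), (269, 239), (270, 239), (271, 239), (272, 239), (273, 239), (274, 239), (275, 239), (277, 239), (278, 239), (279, 239), (280, 239), (281, 239), (282, 239), (283, 239), (263, 240), (264, 240), (265, 240), (266, 240), (267, 240), (268, 240), (269, 240), (270, 240), (271, 240), (272, 240), (273, 240), (274, 240), (277, 240), (278, 240), (279, 240), (280, 240), (281, 240), (282, 240), (283, 240), (263, 241), (264, 241), (265, 241), (266, 241), (267, 241), (268, 241), (269, 241), (270, 241), (271, 241), (272, 241), (273, 241), (274, 241), (2
[... 3834 characters left out ...]
1), (271, 271), (272, 271), (273, 271), (274, 271), (275, 271), (276, 271), (277, 271), (280, 271), (281, 271), (282, 271), (283, 271), (266, 272), (267, 272), (268, 272), (269, 272), (270, 272), (271, 272), (272, 272), (273, 272), (274, 272), (275, 272), (276, 272), (277, 272), (281, 272), (282, 272), (283, 272), (266, 273), (267, 273), (268, 273), (269, 273), (270, 273), (271, 273), (272, 273), (273, 273), (274, 273), (275, 273), (276, 273), (277, 273), (281, 273), (282, 273), (283, 273), (266, 274), (267, 274), (268, 274), (269, 274), (270, 274), (271, 274), (272, 274), (273, 274), (274, 274), (275, 274), (276, 274), (277, 274)]<stdin>:8: RuntimeWarning: overflow encountered in scalar add
```

Estimates of the remaining travel: trailing bottom edge 7.7 mm, network centre 8.8 mm, top-face centre about 10 mm. I'll re-pinch and slide 9 mm.

```bash
python3 - <<'E'
from h import *
r.move_l(W(0,-.072,.14),vel=.3)
print(r.move_l(W(0,-.072,.056),vel=.12,guard=8))
gripper_to(.03,8); print(telemetry.current_opening())
print(r.move_l(W(0,-.081,.056),vel=.03,guard=10))
print(T(telemetry.current_ee_pos()))
gripper_to(.072,8)
r.move_l(W(0,-.081,.14),vel=.15)
r.move_l(W(0,.16,.16),vel=.3)
print(telemetry.current_t())
im=vision.snapshot("scene"); crop("scene",im,"pics/n0.png",170,290,200,300,6)
for d in models.mark_of("foam_centre","scene")[:2]: print(T(d["at"]),d["score"])
im=vision.snapshot("top"); crop("top",im,"pics/n1.png",240,345,210,290,7)
for d in models.mark_of("foam_centre","top")[:2]: print(T(d["at"]),d["score"])
E
```

```text
False
0.0568519181886601
False
[ 0.00058931 -0.08086411  0.05659988]
23.5
[-0.00109143 -0.10469381  0.0312    ] 0.71
[ 0.00335269 -0.10075303  0.0286    ] 0.89
```

View pics/n0.png

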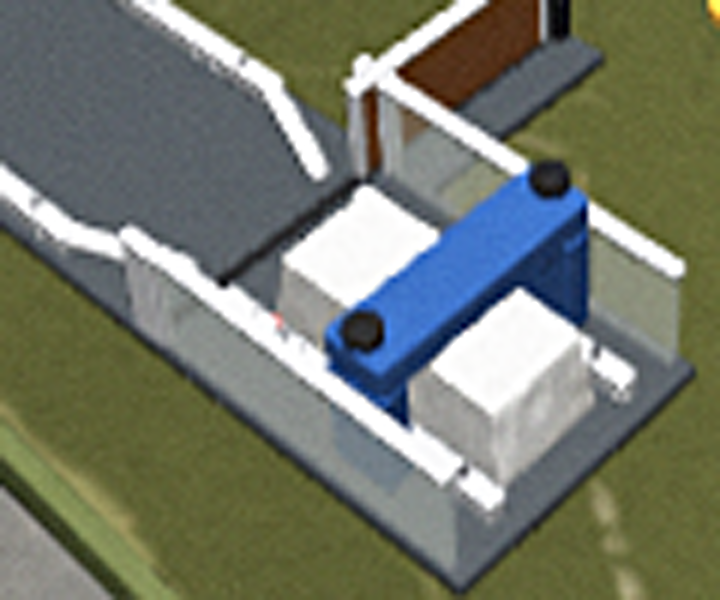

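View pics/n1.png

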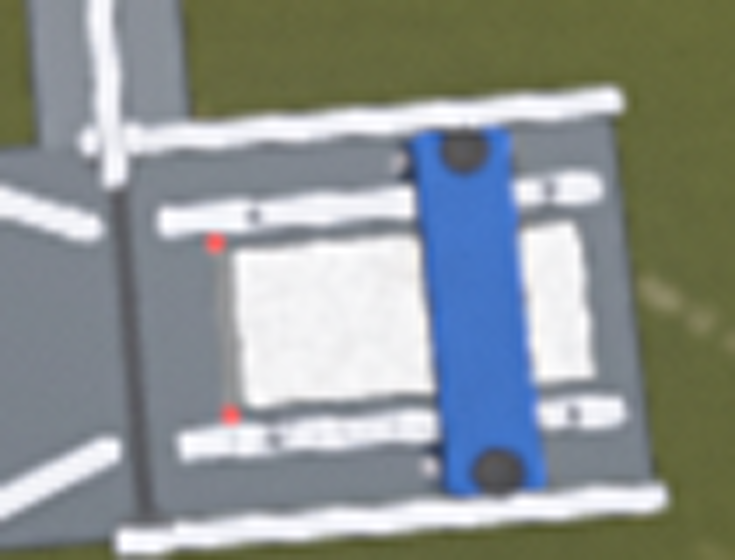

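The trailing bottom edge now runs through both red line ends, crop (215,243) and (231,415). The block is straight and the network centre is y=-0.101 to -0.105 against a target of -0.1045. Before closing the door I'll check the height of the black stop post near the handle.

```bash
python3 - <<'E'
from h import *
im=vision.snapshot("scene")
ln=[(np.array([W(.197,-.006,z),W(.197,.006,z)]),c) for z,c in [(.03,(0,255,0)),(.06,(0,255,255)),(.09,(255,0,255))]]
crop("scene",im,"pics/p0.png",220,290,175,225,10,ln)
for d in models.mark_of("door_handle","scene")[:1]: print(T(d["at"]))
E
```

```text
[0.15972257 0.00085948 0.0853    ]
```

View pics/p0.png

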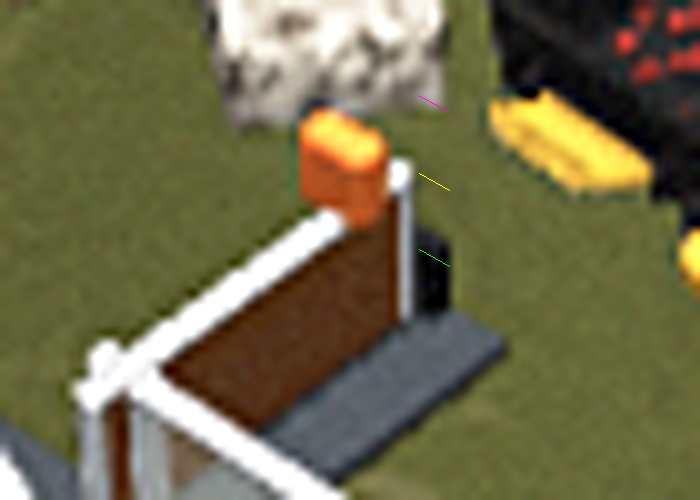

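The black post only reaches about z=35 mm, well below the fingertips. I'll close the door.

```bash
python3 - <<'E'
from h import *
gripper_to(0.0,20)
r.move_l(W(.192,.05,.16),vel=.3)
r.move_l(W(.192,0,.16),vel=.2)
print(r.move_l(W(.192,0,.107),vel=.12,guard=6))
print(r.move_l(W(.048,0,.107),vel=.06,guard=9))
print(T(telemetry.current_ee_pos()),telemetry.current_wrist_force(),telemetry.current_t())
r.hold(.2)
print(T(telemetry.current_ee_pos()))
im=vision.snapshot("scene"); crop("scene",im,"pics/q0.png",130,290,160,300,5)
E
```

```text
False
True
[5.98679224e-02 7.27115806e-06 1.07265965e-01] [-0.34741855 -0.43799743  1.7870423 ] 28.8083
[ 5.98711300e-02 -5.66232672e-05  1.06933342e-01]
```

View pics/q0.png

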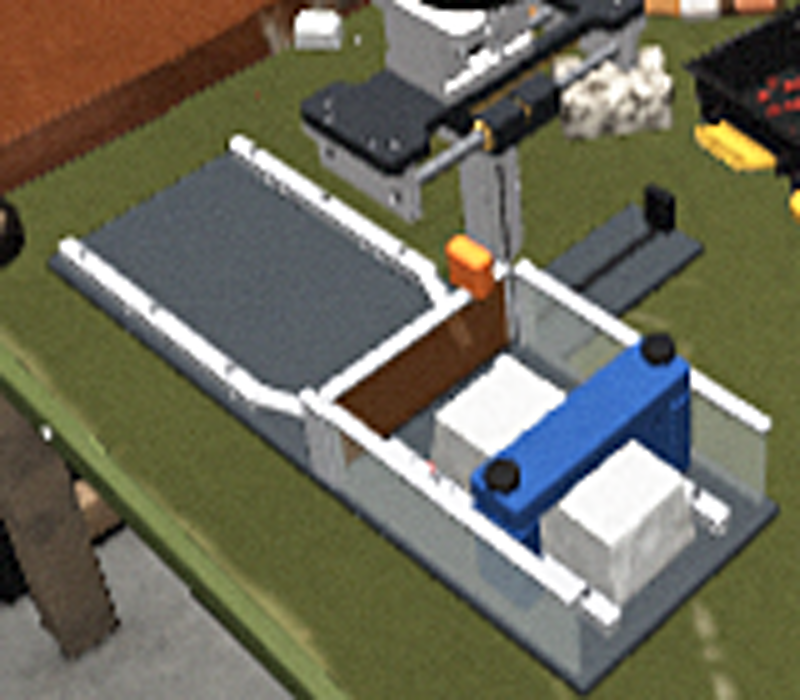

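The door travel works out at 0.081 + 2×0.0195 = 0.120 m, so it is fully shut. I'll give one confirming nudge, then retreat and do the final check.

```bash
python3 - <<'E'
from h import *
print(r.move_l(W(.050,0,.107),vel=.03,guard=9),T(telemetry.current_ee_pos()))
r.hold(.2)
r.move_l(W(.085,0,.107),vel=.1)
r.move_l(W(.085,0,.2),vel=.2)
r.move_l(W(.0,.25,.25),vel=.3)
im=vision.snapshot("top"); crop("top",im,"pics/z1.png",230,345,190,290,6)
for n in ["door_handle","foam_centre","stop_line"]:
  print(n,[np.round(T(d["at"]),4).tolist() for d in models.mark_of(n,"top")[:1]])
im=vision.snapshot("scene")
for n in ["door_handle","foam_centre","stop_line"]:
  print(n,[np.round(T(d["at"]),4).tolist() for d in models.mark_of(n,"scene")[:1]])
for n in ["rock","red_pot","sander"]: print(n,[np.round(d["at"],3).tolist() for d in models.mark_of(n,"scene")[:1]])
print(telemetry.current_t())
E
```

```text
True [ 5.98268558e-02 -9.93156606e-05  1.07109857e-01]
door_handle [[0.0437, 0.0015, 0.0898]]
foam_centre [[0.0028, -0.1019, 0.0324]]
stop_line [[-0.0002, -0.034, 0.0107]]
door_handle [[0.0387, 0.0022, 0.0826]]
foam_centre [[-0.0006, -0.1, 0.0334]]
stop_line [[0.2668, 0.1043, 0.0018]]
rock [[0.699, 0.177, 0.003]]
red_pot [[0.642, -0.206, 0.002]]
sander [[0.701, 0.31, 0.0]]
32.1167
```

View pics/z1.png

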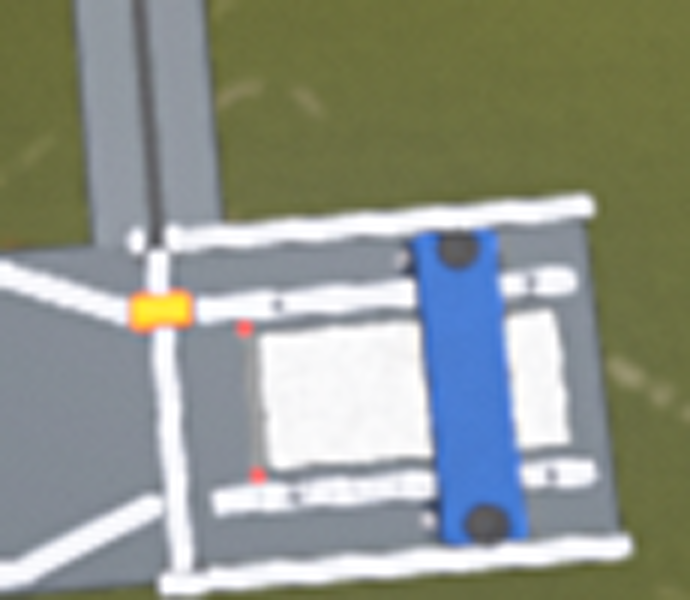

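The final top view shows the door across the doorway, with the handle at (160,310). The foam's trailing bottom edge runs through both red line ends, (245,328) and (258,475), and the gripper is clear. I'm handing the job in.

```bash
python3 - <<'E'
from h import *
r.sign_off()
E
```

```text
the job is handed in; nothing more can be done
```

The job is handed in at about 32 s on the robot's clock, out of 64 s; no verdict is reported. I pushed the guard door open to its stop and pinched the foam block lightly to straighten and centre it. Then I slid it flat along the bed under the beam in two stages and pushed the door shut against its stop.

**Last checks**
- **Door:** The push travel came to 0.120 m, and a second push stopped at the same place. The networks put the handle at x = 39 and 44 mm, against 40 mm for fully shut.
- **Foam:** In the top view its trailing bottom edge lies on the red line and the block is straight. The networks put its centre 65–67 mm behind the line, against an ideal 69.5 mm. That is 3–5 mm off what the edge shows, but still inside the tolerance.
- **Bystanders:** The rock, paint pot and sanding block are where they started, to within about 5 mm (the networks' own error).
- **Failed reading:** One network reading of the red line from the scene camera was wrong (it reported the rock's position), so I ignored it.

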